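Lift a culture dish into the humid chamber and close its lid

ROBOT

A 6-joint arm with a two-finger parallel gripper is mounted at the origin on the work surface. World frame = base frame: x ahead of the robot, y to its left, z up, the work surface at z = 0. Lengths are in m, angles in rad, forces in N, time in s.
With the tool pointing down it reaches from about 0.275 to 0.875 m from the base axis. Payload 12.5 kg.
Tool frame: the origin (TCP) lies at the very end of the fingers, on their centre line; the grasp point (between the pads) lies 19 mm behind it; x points along the fingers, y is the direction in which the jaws open and shut, and the axes are right-handed (so a half turn about x gives the same grasp; the last joint's range is limited). The gripper opens to 85 mm and grips with 20 to 120 N. Pads are 22 mm wide; open, the fingers measure 114 mm over their backs; the gripper's body (76 mm by 85 mm) begins 54 mm behind the grasp point. The pads swing forward as they close: fully open they stand 13 mm farther back than shut.
Start: joints at [1.179, 0.351, 1.652, -0, 1.139, -0.085], TCP at [0.166, 0.524, 0.231] pointing down, gripper open.
Joint ranges: [-2.75, 2.75], [-0.79, 2.1], [0.01, 2.65], [-1.57, 4.71], [0.07, 3.14], [-2.87, 2.87]. Speed limits (rad/s): [2.22, 2.22, 2.79, 3.14, 3.14, 3.14].

INTERFACE

Orientations are given as a 3x3 rotation matrix whose columns are the frame's x, y, z axes.
In Python, from bench import manip gives the robot as it stands. Calls block until the motion is done:
- manip.move_ptp(position, orientation): joint-space move of the TCP to a pose.
- manip.move_l(position, attitude=None, max_speed=0.15): straight line of the TCP; attitude=None keeps the orientation; max_speed is the mean speed in m/s.
- manip.move_j(angles): joint-space move.
- manip.set_gripper(opening, effort=None): opening from 0.0 (shut) to 1.0 (fully open); effort is the grip in N (None keeps the last); returns when the fingers have stopped.
- manip.dwell(seconds).
- manip.inverse_kinematics(position, orientation): joint angles nearest the present ones, or None.
- manip.grab_frame(name): name is "side" or "top" or "wrist"; returns (picture, depth): 480x640x3 uint8, red, green, blue; 480x640 float32, m along the optical axis (not along the pixel's ray), 0 where there is no reading.
- manip.get_calibration(name): a dict with "camera_matrix" (3x3 intrinsics, pixels), "R" (3x3) and "t" (3): a world point X has camera coordinates R X + t. Camera axes: x right, y down, z forward; pixel columns grow to the right and rows downward; lengths in m; the calibration is good to about 2 mm. A picture is of the moment at which its call begins: read the wrist's pose just before it. get_calibration takes no time and is no camera call; for the wrist camera it gives the pose at the moment of the call.
A pose or a line that the arm cannot do raises manip.Unreachable and nothing moves.
- manip.sign_off(): hands the job in, once; it reports no verdict.
Trained networks look in the newest picture that a camera, given by its name, has taken for a name from the list of things; names that differ only in an ending like _2 or _b are one class to them, and where a whole thing is asked for, a point or a joint stands for the part that bears it (a point fixed in the world has none). Each returns a list of dicts, best first, with "confidence" (0 to 1); they miss things now and then, are a little off and sometimes report something else, mostly with a low value. They report only what shows in the picture. A call takes as long as a camera call. They do not tell look-alikes from the thing itself.
- manip.look_for(camera, name): "at" ([x, y, z] in m, in world coordinates, good to about 4 mm: the middle of the surface that is visible of it).
Readings, each from a call of its own:
- manip.current_time(): time.
- manip.current_qpos(): joint angles.
- manip.current_joint_vel(): joint speeds.
- manip.current_joint_torque(): joint torques, N m.
- manip.current_ee_pos(): TCP position.
- manip.current_tcp_rot(): TCP orientation.
- manip.current_force(): force on the tool from outside, world axes, zero at the start.
- manip.current_ft_torque(): the same for the moment, N m.
- manip.current_grip_width(): opening from 0.0 (shut) to 1.0 (fully open).
Only numpy, scipy, OpenCV 4.12 (cv2) and the standard library are available. Lean on these libraries where they do the work, as an engineer would, in place of code of your own. Each camera call takes 0.05 s, during which the arm holds its last target.

TASK

Use the flat lifter to take the culture dish off its rail stand and set it level on the rails inside the white humid chamber, never touching the dish with the gripper and never tipping it. Lower the chamber's hinged lid gently until it is fully shut over the dish, and lay the lifter flat in its shallow tray again. Leave the other things on the bench where they are.

Things in the scene. Friction and masses are not known exactly. Their poses are not given: they have to be found in the camera images.
- dish: Closed round petri dish of clear plastic with a white paper disc inside, 90 mm across, 18 mm tall, about 60 g, loose. Too wide to grip. Origin: centre of its underside, z up. It starts centred to about 4 mm on the stand's rails.
- stand: Fixed low aluminium dish stand. Origin: centre of its underside; x points from its front (robot side) to its back. Base plate 90 (x) x 112 (y) x 4 mm; two rails along x, 90 mm long, 16 mm wide, centred at y = +-40 mm, tops at z = 34 mm: the channel between them, under the dish, is 64 mm wide, 30 mm high, open at front and back.
- chamber: Fixed white open-front chamber, 120 x 120 mm, grey lid hinged at its back. Origin: centre of its underside; x points from front (robot side) to back. Floor 6 mm thick; side and back walls 6 mm thick, tops at z = 60 mm; front only a lip, 6 mm thick, top at z = 10 mm. Inside two rails along x, 100 mm long, 16 mm wide, centred at y = +-40 mm, tops at z = 34 mm (channel 64 mm wide).
- chamber_rest (a point): Where the centre of the dish's underside belongs: chamber frame (0, 0, 34) mm, level with the rails' tops; the walls leave the dish 9 mm play each way.
- lid (a joint): Lid angle: 0 rad is fully shut, grows as it opens, 1.75 at its stop; starts 1.35 to 1.6 (about upright). The hinge is stiff: the lid stays where it is left (2 to 3 N at its free edge moves it).
- lid_hinge (a point): Point on the lid's hinge line, mid-width: chamber frame (60, 0, 60.5) mm. Hinge axis is the chamber's y. The lid is a plate 120 x 120 x 6 mm; shut, it reaches 120 mm from the hinge towards the front and has a 45 mm deep, 6 mm thick apron hanging down at its free edge that closes the front.
- lid_handle (a point): Grip point on the lid's handle, a black fin on its outer face: 12 mm thick (along the hinge line), 24 mm long, 38 mm tall. Lid shut, the point is 90 mm in front of the hinge line, 31 mm above it and 25 mm above the lid's outer face; it turns with the lid. Axes are the lid's: the chamber's when shut.
- lifter: Loose flat lifter, about 180 g. Origin: centre of the underside of its aluminium blade, 112 (x) x 48 (y) x 4 mm, which lies flat; +x towards the tip. A black upright grip block, 24 (x) x 16 (y) mm, stands on the blade at x = -44 mm, from z = 4 to 74 mm. Blade tip at x = +56 mm.
- lifter_grip (a point): Grip point in the lifter's grip block, 54 mm above the blade's underside, 20 mm below the block's top, on its axis (x = -44 mm). Axes as the lifter's.
- lifter_seat (a point): Point on top of the lifter's blade (x = +26 mm, z = 4 mm) that belongs under the dish's centre when carrying.
- tray: Fixed shallow dark steel tray, 160 (x) x 90 (y) mm, rim 10 mm high, walls and floor 4 mm thick. Origin: centre of its underside. The lifter starts in it, blade flat on its floor, pointing along the tray's x.
- jar: Bystander: glass jar with brown cap, 72 mm across, 100 mm tall. Origin at its foot.
- dish_stack: Bystander: stack of three dishes, 90 mm across, 53 mm tall. Origin at its foot.
- pot: Bystander: white pot with steel cap, 68 mm across, 102 mm tall. Origin at its foot.
- vial_a: Bystander: clear vial with screw cap, 34 mm across, 86 mm tall. Origin at its foot.
- vial_b: Bystander: the same as the other vial.
- film_roll: Bystander: roll of sealing film, 60 mm across, 45 mm tall. Origin at its foot.
- forceps: Bystander: flat steel forceps lying along its own x, 130 x 10 x 6 mm. Origin at its underside.
- wash_bottle: Bystander: white bottle, 64 mm across, 170 mm tall. Origin at its foot.
There are look-alikes about, which are no part of the job. Leave any blue or orange look-alike of the lifter alone.

How it is judged:
By the outcome, as a careful person would: the job done as asked, in the order asked, and still so for the second after the job is handed in, with the robot touching nothing.
It also fails if it takes over 72 s, if anything falls off the work surface, if the arm or the gripper's body presses on something with over 40 N, if the wrist force passes 120 N, or if a joint passes its speed limit or range.

## Working session

There is one attempt and no reset: what is moved stays moved. The work goes in short steps, each a Python script; the robot and the scene stay as the last script left them, time stands still between calls to the robot, and variables do not carry over. Pictures are saved under pics/ and viewed, and the job is handed in when it is done.

```bash
mkdir -p pics; ls
python3 - <<'E'
from bench import manip
import cv2,numpy as np
for c in ["side","top","wrist"]:
    p,d=manip.grab_frame(c); cv2.imwrite(f"pics/{c}0.png",p[:,:,::-1]); np.savez(f"{c}0.npz",p=p,d=d,**manip.get_calibration(c))
for n in ["dish","stand","chamber","lid_handle","lifter","tray"]:
    for c in ["side","top"]:
        print(n,c,[(np.round(r["at"],3).tolist(),round(r["confidence"],2)) for r in manip.look_for(c,n)][:4])
print(manip.current_time())
E
```

```text
pics
dish side [([0.544, 0.238, 0.056], 0.6), ([0.375, 0.113, 0.006], 0.32)]
dish top [([0.542, 0.234, 0.053], 0.91)]
stand side [([0.546, 0.275, 0.02], 0.92)]
stand top [([0.551, 0.189, 0.032], 0.96)]
chamber side [([0.584, 0.015, 0.042], 0.61)]
chamber top [([0.575, 0.017, 0.033], 0.95)]
lid_handle side [([0.611, 0.029, 0.181], 0.7), ([0.75, 0.142, 0.095], 0.55)]
lid_handle top [([0.6, 0.02, 0.184], 0.72)]
lifter side [([0.546, -0.235, 0.009], 0.95), ([0.723, -0.412, 0.002], 0.81), ([0.331, -0.307, 0.003], 0.8), ([0.725, -0.083, 0.072], 0.61)]
lifter top [([0.559, -0.231, 0.007], 0.87), ([0.739, -0.413, 0.003], 0.76), ([0.34, -0.294, 0.002], 0.73)]
tray side [([0.566, -0.256, 0.005], 0.88)]
tray top [([0.568, -0.255, 0.006], 0.63)]
0.75
```

View pics/side0.png

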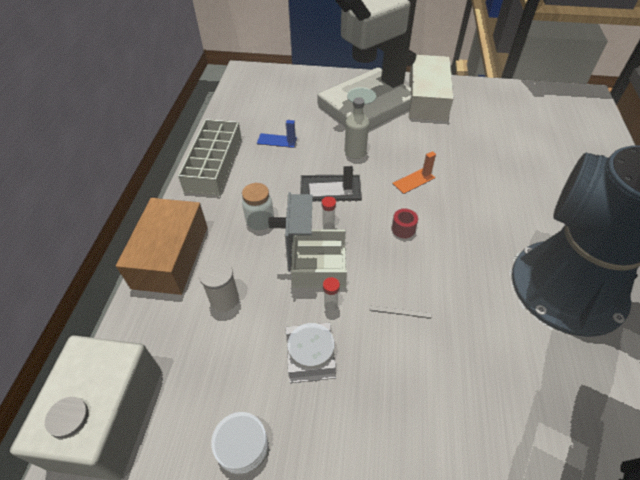

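View pics/top0.png

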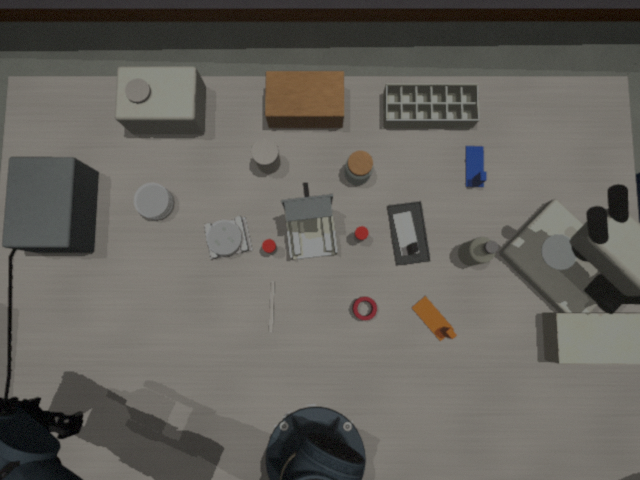

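Run:
```python
import numpy as np
for c in ["side","top"]:
    f=np.load(f"{c}0.npz");print(c,f["camera_matrix"],-f["R"].T@f["t"],f["R"])
```

```text
side [[447.09133222   0.         324.69423929]
 [  0.         447.09133222 242.54817698]
 [  0.           0.           1.        ]] [0.47256742 0.61306482 0.84076291] [[-9.92160227e-01 -1.24968856e-01 -9.31713968e-04]
 [-9.70089909e-02  7.74836888e-01 -6.24673557e-01]
 [ 7.87866661e-02 -6.19685873e-01 -7.80885446e-01]]
top [[494.4158899    0.         315.84893452]
 [  0.         494.4158899  238.88958952]
 [  0.           0.           1.        ]] [ 0.38922294 -0.00786497  1.28947272] [[ 0.00326832 -0.99997547 -0.00619518]
 [-0.99238144 -0.00248037 -0.12317843]
 [ 0.12316004  0.00655056 -0.9923652 ]]
```

```bash
cat > h.py <<'E'
from bench import manip
import cv2,numpy as np
def snap(c,tag):
    cal=manip.get_calibration(c); p,d=manip.grab_frame(c)
    cv2.imwrite(f"pics/{tag}.png",p[:,:,::-1]); np.savez(f"{tag}.npz",p=p,d=d,**cal); return p,d,cal
def cloud(f):
    K=f["camera_matrix"];d=f["d"];v,u=np.mgrid[:480,:640]
    c=np.stack([(u-K[0,2])/K[0,0]*d,(v-K[1,2])/K[1,1]*d,d],-1)
    return (c-f["t"])@f["R"]
def proj(f,X):
    c=np.atleast_2d(X)@f["R"].T+f["t"];q=c@f["camera_matrix"].T;return q[:,:2]/q[:,2:]
def Rd(yaw): # tool down, tool y (jaw) at world yaw angle
    x=np.array([0,0,-1.]);y=np.array([np.cos(yaw),np.sin(yaw),0]);return np.stack([x,y,np.cross(x,y)],1)
E
python3 - <<'E'
from h import *
print(manip.current_tcp_rot(),manip.current_ee_pos())
f=manip.get_calibration("wrist");R,t=np.array(f["R"]),np.array(f["t"])
T=np.array(manip.current_tcp_rot())
print("cam in tool",T.T@(-R.T@t-manip.current_ee_pos()),"axis",T.T@R.T,f["camera_matrix"])
im=cv2.imread("pics/top0.png")[130:290,180:460];cv2.imwrite("pics/topc.png",cv2.resize(im,None,fx=2.8,fy=2.8,interpolation=cv2.INTER_CUBIC))
for x,y,z in [(.66,-.16,.2),(.67,-.04,.15),(.67,-.04,.2),(.59,.015,.1),(.5,-.1,.1)]:
  for p in range(-75,76,15):
    a=np.radians(p);xx=np.array([np.sin(a),0,-np.cos(a)])
    for s in (1,-1):
      yy=np.array([0,s,0.]);Rm=np.stack([xx,yy,np.cross(xx,yy)],1)
      q=manip.inverse_kinematics(np.array([x,y,z]),Rm)
      print(x,y,p,s,None if q is None else np.round(q,2))
E
```

```text
[[-1.50579147e-06  3.02030094e-01  9.53298391e-01]
 [ 1.80328599e-05  9.53298391e-01 -3.02030093e-01]
 [-1.00000000e+00  1.67359020e-05 -6.88193496e-06]] [0.16607592 0.52431899 0.2312999 ]
cam in tool [-0.14311326  0.00122457 -0.07265932] axis [[-1.11526578e-04 -2.85051084e-01  9.58512320e-01]
 [ 9.99999973e-01  1.61640855e-04  1.64424048e-04]
 [-2.01804004e-04  9.58512313e-01  2.85051058e-01]] [[390.99768781   0.         319.83181623]
 [  0.         390.99768781 241.15168836]
 [  0.           0.           1.        ]]
0.66 -0.16 -75 1 None
0.66 -0.16 -75 -1 None
0.66 -0.16 -60 1 [-0.23  1.28  0.34 -0.35  2.52 -1.97]
0.66 -0.16 -60 -1 [-0.23  1.28  0.34 -0.35  2.52  1.17]
0.66 -0.16 -45 1 [-0.24  1.09  0.61 -0.21  2.2  -1.87]
0.66 -0.16 -45 -1 [-0.24  1.09  0.61 -0.21  2.2   1.27]
0.66 -0.16 -30 1 [-0.26  0.91  0.86 -0.13  1.88 -1.84]
0.66 -0.16 -30 -1 [-0.26  0.91  0.86 -0.13  1.88  1.31]
0.66 -0.16 -15 1 [-0.28  0.76  1.09 -0.07  1.55 -1.84]
0.66 -0.16 -15 -1 [-0.28  0.76  1.09 -0.07  1.55  1.3 ]
0.66 -0.16 0 1 [-0.31  0.62  1.31 -0.    1.21 -1.88]
0.66 -0.16 0 -1 [-0.31  0.62  1.3
[... 4517 characters left out ...]
.5 -0.1 -15 1 [-0.25  0.58  1.69 -0.07  1.13 -1.79]
0.5 -0.1 -15 -1 [-0.25  0.58  1.69 -0.07  1.13  1.36]
0.5 -0.1 0 1 [-0.29  0.46  1.86 -0.    0.81 -1.86]
0.5 -0.1 0 -1 [-0.29  0.46  1.86 -0.    0.81  1.28]
0.5 -0.1 15 1 [-0.33  0.38  2.04  0.18  0.48 -2.06]
0.5 -0.1 15 -1 [-0.33  0.38  2.04  0.18  0.48  1.09]
0.5 -0.1 30 1 None
0.5 -0.1 30 -1 [-0.39  0.35  2.2   1.1   0.21  0.14]
0.5 -0.1 45 1 [-0.45  0.41  2.34  2.36  0.45  1.97]
0.5 -0.1 45 -1 [-0.45  0.41  2.34  2.36  0.45 -1.17]
0.5 -0.1 60 1 [-0.52  0.56  2.43  2.57  0.92  1.66]
0.5 -0.1 60 -1 [-0.52  0.56  2.43  2.57  0.92 -1.48]
0.5 -0.1 75 1 [-0.57  0.8   2.46  2.59  1.4   1.51]
0.5 -0.1 75 -1 [-0.57  0.8   2.46  2.59  1.4  -1.63]
```

View pics/topc.png

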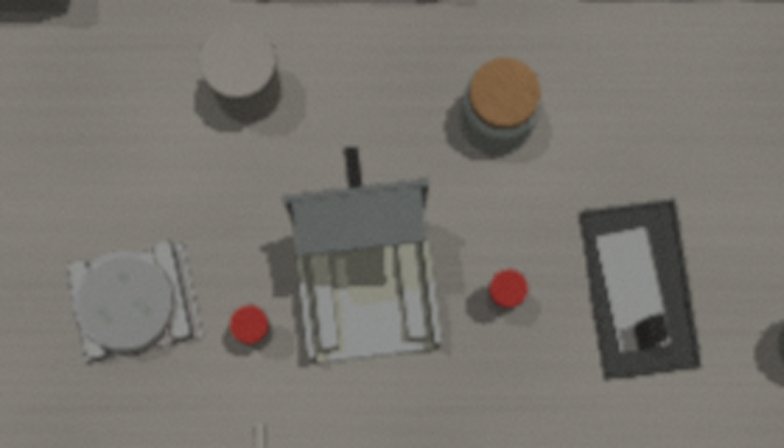

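View pics/wrist0.png

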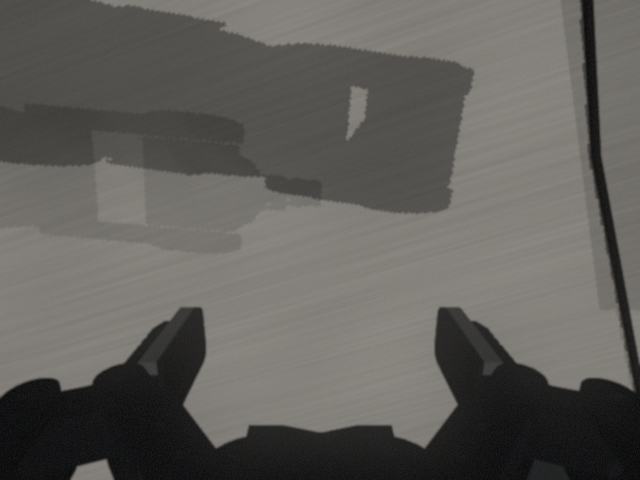

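Run:
```python
from h import *
manip.move_ptp(np.array([0.47,0.13,0.27]),Rd(np.pi/2)); snap("wrist","w1"); print(manip.current_time())
manip.move_ptp(np.array([0.47,-0.2,0.24]),Rd(np.pi/2)); snap("wrist","w2"); print(manip.current_time())
```

```text
2.6167
3.925
```

View pics/w1.png

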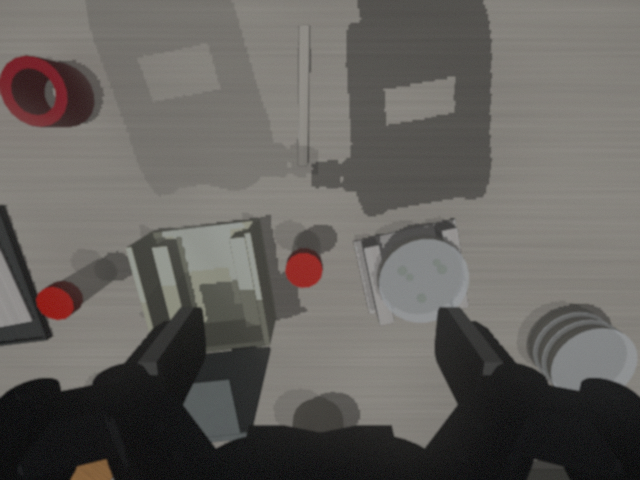

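View pics/w2.png

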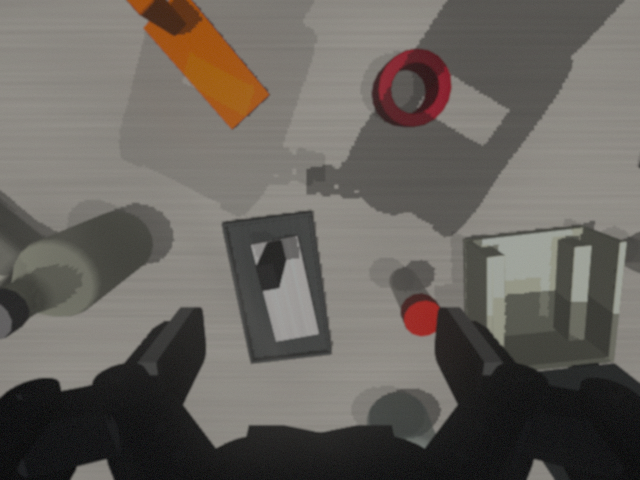

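Run:
```python
import cv2
def crop(n,x0,y0,x1,y1,s,o):
    im=cv2.imread(f"pics/{n}.png")[y0:y1,x0:x1];im=cv2.convertScaleAbs(im,alpha=1.5)
    im=cv2.resize(im,None,fx=s,fy=s,interpolation=cv2.INTER_CUBIC)
    for k in range(x0-x0%20+20,x1,20): cv2.putText(im,str(k),((k-x0)*s,8),0,.35,(0,255,255),1);cv2.line(im,((k-x0)*s,10),((k-x0)*s,14),(0,255,255),1)
    for k in range(y0-y0%20+20,y1,20): cv2.putText(im,str(k),(0,(k-y0)*s+4),0,.35,(0,255,255),1);cv2.line(im,(24,(k-y0)*s),(28,(k-y0)*s),(0,255,255),1)
    cv2.imwrite(f"pics/{o}.png",im)
crop("w2",210,200,345,370,4,"c_tray")
crop("w1",340,205,490,335,5,"c_stand")
crop("w1",115,205,290,355,4,"c_ch")
```

```text
(no output)
```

View pics/c_tray.png

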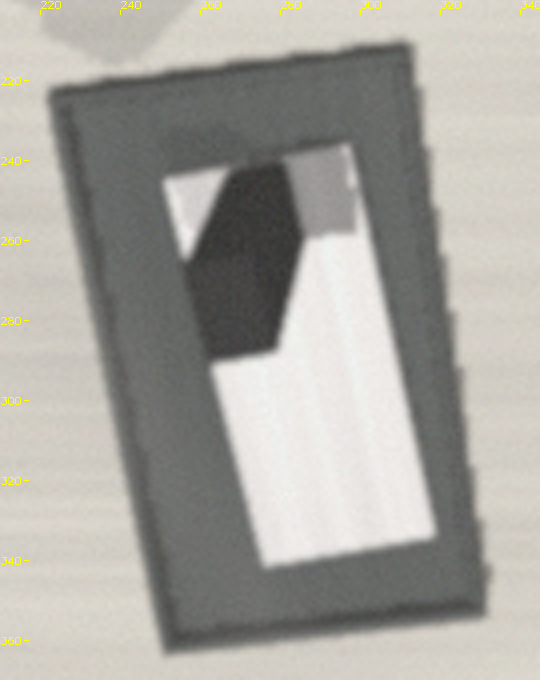

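View pics/c_stand.png

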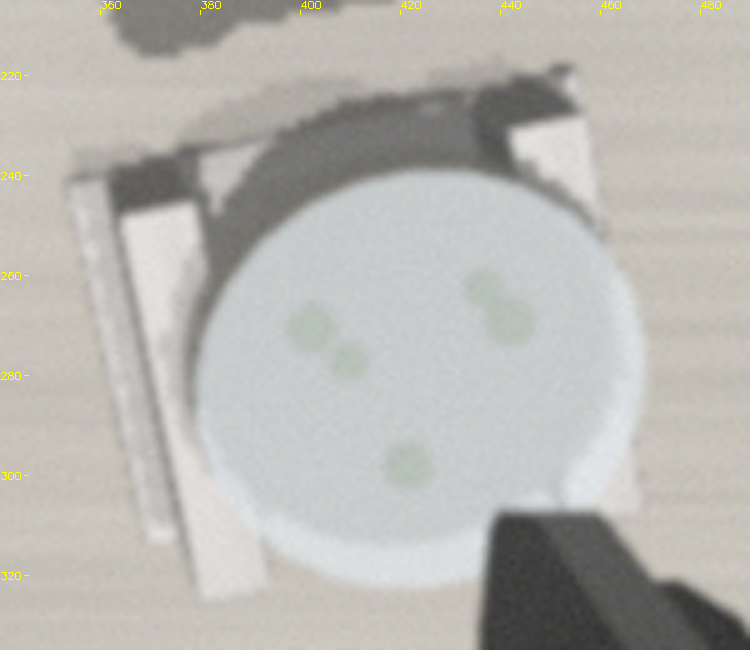

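View pics/c_ch.png

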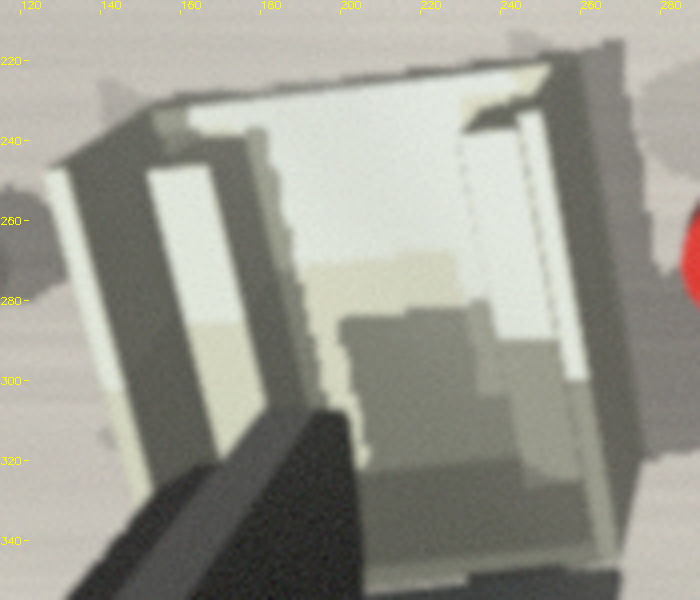

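```bash
cat > fit.py <<'E'
from h import *
from scipy.optimize import least_squares
def fit(f,M,px,x0):
    M=np.array(M)/1000.;px=np.array(px)
    def W(p):
        c,s=np.cos(p[2]),np.sin(p[2]);return np.c_[M[:,0]*c-M[:,1]*s+p[0],M[:,0]*s+M[:,1]*c+p[1],M[:,2]]
    r=least_squares(lambda p:(proj(f,W(p))-px).ravel(),x0,loss="soft_l1")
    return r.x,(proj(f,W(r.x))-px)
E
python3 - <<'E'
from fit import *
np.set_printoptions(precision=4,suppress=True)
w1=np.load("w1.npz");w2=np.load("w2.npz")
print("tray",*fit(w2,[(-80,-45,10),(-80,45,10),(80,45,10),(80,-45,10)],[(222.5,223),(312,210.5),(331.5,353.2),(252,363)],[.567,-.255,.1]))
print("lifter",*fit(w2,[(56,-24,8),(56,24,8),(-56,-24,8),(-56,24,8)],[(276.25,342),(318.75,334.5),(250.75,244.5),(297.5,236.2)],[.567,-.255,.1]))
print("stand",*fit(w1,[(-45,-48,34),(-45,-32,34),(45,-48,34),(45,-32,34),(-45,32,34),(-45,48,34)],[(364,248),(378.6,245.6),(380.6,324.6),(393.4,321.4),(442,231),(456.6,228.6)],[.545,.235,.1]))
print("chamber",*fit(w1,[(-60,-60,60),(-60,-54,60),(-60,54,60),(-60,60,60),(60,60,60),(-50,-48,34),(-50,-32,34),(-50,32,34)],[(127,247.5),(131.5,247),(245.5,233.75),(250.5,233),(268.75,343.75),(152,248),(167,246.25),(230.5,238)],[.58,.015,.1]))
for n in ("w1","top0","side0"):
    f=np.load(n+".npz");P=cloud(f);X=P.reshape(-1,3);d=f["d"].ravel()>0
    m=d&(abs(X[:,2]-.052)<.004)&(np.hypot(X[:,0]-.545,X[:,1]-.235)<.06)
    q=X[m]; (c,r)=cv2.minEnclosingCircle(q[:,:2].astype(np.float32)*1000); print(n,"dish",m.sum(),q.mean(0),c,r)
# table plane check
f=w1;P=cloud(f);print("table z",np.median(P[100:140,280:290,2]),np.median(np.load('w1.npz')['d']))
# lid plane from side/top
for n in ("top0","side0"):
    f=np.load(n+".npz");X=cloud(f).reshape(-1,3);m=(f["d"].ravel()>0)&(X[:,2]>.075)&(X[:,2]<.2)&(abs(X[:,0]-.63)<.1)&(abs(X[:,1]-.02)<.1)
    np.save(n+"_lid.npy",X[m]); q=X[m]; print(n,m.sum())
    for z in np.arange(.08,.2,.01):
        s=q[abs(q[:,2]-z)<.005]; 
        if len(s): print(round(z,3),len(s),s[:,0].min(),np.median(s[:,0]),s[:,0].max(),s[:,1].min(),s[:,1].max())
E
```

```text
tray [ 0.5634 -0.2389  0.1351] [[-0.8718 -0.3367]
 [ 0.3817  0.1464]
 [ 1.3209  0.2527]
 [-0.5346  0.0594]]
lifter [ 0.564  -0.2328  0.1936] [[-0.5694 -0.1692]
 [ 0.3762 -0.2136]
 [ 0.0545  0.4379]
 [ 0.0753 -0.0649]]
stand [0.5507 0.233  0.2252] [[-0.569   0.0413]
 [ 0.3241 -0.9066]
 [-1.2116  0.8625]
 [ 0.6012  1.0998]
 [-0.3009  0.1284]
 [ 0.9967 -0.9068]]
chamber [0.5613 0.015  0.12  ] [[-1.1971 -0.0902]
 [ 0.4927 -0.3098]
 [-0.91   -0.15  ]
 [ 0.4117 -0.1349]
 [ 1.9673  1.4621]
 [ 0.0453 -0.2914]
 [ 0.4647 -0.3294]
 [-0.9328  0.7193]]
w1 dish 5865 [0.5443 0.2334 0.0527] (547.0524291992188, 234.67417907714844) 45.129249572753906
top0 dish 873 [0.5482 0.2342 0.0525] (548.7093505859375, 234.7943115234375) 45.301326751708984
side0 dish 1590 [0.5482 0.2368 0.0515] (548.4923095703125, 235.2827606201172) 45.49808120727539
table z 0.0006920449343267225 0.39435405
top0 1212
0.08 18 0.5307303759173904 0.7211960259662302 0.729526001578705 -0.07999810724752027 0.11850376493567899
0.09 28 0.5300168895927782 0.5339569004025182 0.7298897918382699 -0.07928213147735505 0.1198038038102633
0.1 18 
[... 1511 characters left out ...]
245137 0.6199503064157774 0.029707160858780477 0.08216616950799625
0.13 15 0.614519953142379 0.6158177536676163 0.6189569647864296 0.05820047731858657 0.0827163805695621
0.14 36 0.6134486139827359 0.6346144438730952 0.6620385265485286 0.02627152995579746 0.08207639579923405
0.15 67 0.6129759249544671 0.6426862660387436 0.6630668021543247 0.026104554977987856 0.08191056771497388
0.16 129 0.6130737339805296 0.6424267147370711 0.6632348998562319 0.017102749719379768 0.08133555564125572
0.17 21 0.5698706793549697 0.6137619306256853 0.6402786625870165 0.025936297948351915 0.08259964982467848
0.18 1058 0.5700368993521856 0.6005274367878647 0.6319378639822792 -0.03750337541562571 0.0812962836284426
```

```bash
cat > ov.py <<'E'
from fit import *
def T(p,M):
    M=np.array(M)/1000.;c,s=np.cos(p[2]),np.sin(p[2]);return np.c_[M[:,0]*c-M[:,1]*s+p[0],M[:,0]*s+M[:,1]*c+p[1],M[:,2]]
def rect(x0,x1,y0,y1,z): return [(x0,y0,z),(x1,y0,z),(x1,y1,z),(x0,y1,z)]
POS=dict(tray=[.5634,-.2389,.1351],lifter=[.564,-.2328,.1936],stand=[.5507,.233,.2252],chamber=[.5613,.015,.12])
SH=dict(tray=[rect(-80,80,-45,45,10)],lifter=[rect(-56,56,-24,24,8),rect(-56,-32,-8,8,78)],
 stand=[rect(-45,45,-48,-32,34),rect(-45,45,32,48,34)],
 chamber=[rect(-60,60,-60,60,60),rect(-50,50,-48,-32,34),rect(-50,50,32,48,34),rect(-60,-54,-54,54,10)])
def ov(f,img,box,s,out,names=SH):
    x0,y0,x1,y1=box
    im=cv2.resize(img[y0:y1,x0:x1],None,fx=s,fy=s,interpolation=cv2.INTER_CUBIC);im=cv2.convertScaleAbs(im,alpha=1.4)
    for n in names:
        for r in SH[n]:
            q=((proj(f,T(POS[n],r))-[x0,y0]+.5)*s).astype(np.int32);cv2.polylines(im,[q],True,(0,0,255),1)
    cv2.imwrite(out,im)
E
python3 - <<'E'
from ov import *
ov(np.load("top0.npz"),cv2.imread("pics/top0.png"),(200,185,440,275),3,"pics/ovtop.png")
ov(np.load("side0.npz"),cv2.imread("pics/side0.png"),(270,155,380,390),3,"pics/ovside.png")
ov(np.load("w2.npz"),cv2.imread("pics/w2.png"),(210,200,640,380),2,"pics/ovw2.png")
q=np.load("side0_lid.npy")
for n in("top0","side0"):
    q=np.load(n+"_lid.npy");c,s=np.cos(.12),np.sin(.12)
    a=(q[:,:2]-[.5613,.015])@np.array([[c,-s],[s,c]])
    m=(abs(a[:,1])<55)&(q[:,2]>.165)&(q[:,2]<.195)&(a[:,0]>.015)&(a[:,0]<.055)
    print(np.polyfit(a[m,0],q[m,2],1), a[m,0].min(),a[:,0].max())
    h=(a[:,0]>.072)&(a[:,0]<.12)&(abs(a[:,1])<.05);print("handle",h.sum(),a[h,0].max(),a[h,1].min(),a[h,1].max(),q[h,2].min(),q[h,2].max(),np.polyfit(a[h,0],q[h,2],1))
E
```

```text
[0.01636819 0.18038135] 0.015010186017434634 0.1791114115802695
handle 67 0.10274381972346114 -0.0066840048511762175 0.005131530481167628 0.15749854272672792 0.16924334331764165 [-0.06219506  0.16916212]
[0.02401691 0.17832524] 0.01504223454325823 0.17889291832389925
handle 167 0.10299289591623038 -0.006884068695365125 0.007230709824077345 0.13981288215343374 0.1659123223035933 [0.01598256 0.15399348]
```

View pics/ovtop.png

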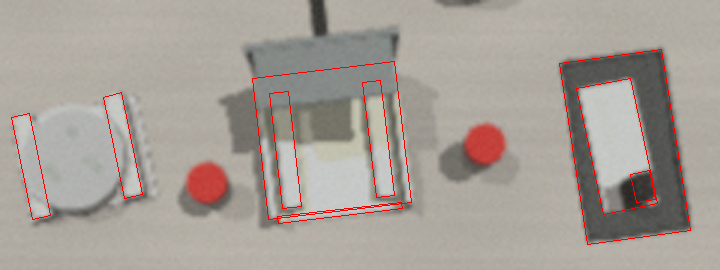

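View pics/ovside.png

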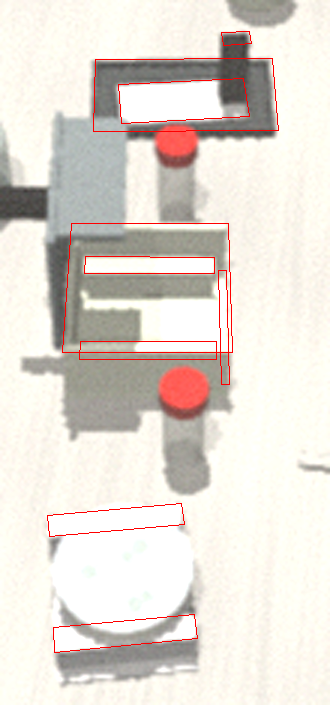

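View pics/ovw2.png

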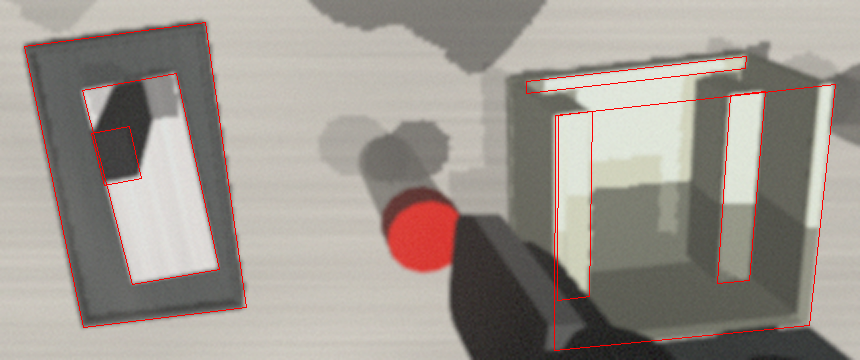

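```bash
cat >> ov.py <<'E'
DISH=np.array([.5485,.2348])
def lift_pose(o,yaw,z,b=None):
    """TCP for lifter origin o(xy), yaw, blade underside z"""
    d=np.array([np.cos(yaw),np.sin(yaw)]);g=np.array(o)-.044*d
    return np.array([g[0],g[1],z+.035]),Rd(yaw+np.pi/2)
def seat_pose(c,yaw,ztop,back=0):
    d=np.array([np.cos(yaw),np.sin(yaw)]);return lift_pose(np.array(c)-(.026+back)*d,yaw,ztop-.004)
E
python3 - <<'E'
from ov import *
L=POS["lifter"]
p,R=lift_pose(L[:2],L[2],.004)
manip.set_gripper(0.55)
manip.move_ptp(p+[0,0,.075],R)
manip.move_l(p,max_speed=.12)
print(manip.current_time(),manip.current_force(),manip.current_ee_pos()-p)
manip.set_gripper(0.0,80)
print(manip.current_time(),manip.current_force(),manip.current_grip_width())
manip.move_l(p+[0,0,.03],max_speed=.1)
snap("wrist","w3");snap("side","s3")
print(manip.current_time(),manip.current_force())
im=cv2.imread("pics/s3.png")[120:220,270:430];cv2.imwrite("pics/s3c.png",cv2.resize(im,None,fx=4,fy=4))
E
```

```text
5.7917 [-0.59214936 -0.64817233 -0.3065122 ] [ 0.00049322 -0.0002332   0.00092674]
6.175 [-1.15794401  0.77875642  6.76005977] 0.18097168763660187
6.725 [-0.6426196  -0.5892377  -1.92191636]
```

View pics/w3.png

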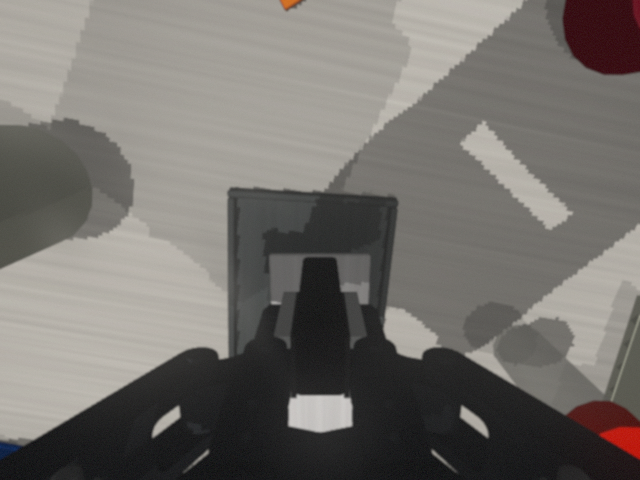

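View pics/s3c.png

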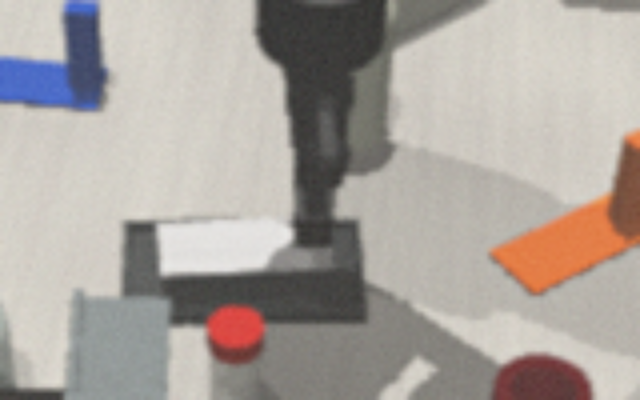

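Run:
```python
from ov import *
np.set_printoptions(precision=4,suppress=True)
f=np.load("w3.npz");P=cloud(f)
tp=manip.current_ee_pos();R=np.array(manip.current_tcp_rot());print(tp)
for u,v in[(278,262),(360,262),(280,272),(320,405),(300,412),(340,412),(320,425)]:
    print(u,v,P[v,u],(P[v,u]-tp)@R)
# blade rear corners expected pixels
yaw=POS["lifter"][2];d=np.array([np.cos(yaw),np.sin(yaw)])
o=tp[:2]+.044*d;X=T([o[0],o[1],yaw],rect(-56,56,-24,24,(tp[2]-.035+.004)*1000));print(proj(f,X))
```

```text
[ 0.5204 -0.2411  0.0684]
278 262 [ 0.5146 -0.2614  0.0381] [ 0.0303 -0.0188 -0.0096]
360 262 [ 0.5071 -0.2234  0.0382] [ 0.0302  0.0199 -0.0097]
280 272 [ 0.5191 -0.2596  0.0388] [ 0.0296 -0.0179 -0.0048]
320 405 [ 0.5895 -0.2264  0.0383] [0.03   0.0011 0.0706]
300 412 [ 0.5957 -0.2361  0.0386] [ 0.0297 -0.0096  0.0749]
340 412 [ 0.5924 -0.215   0.0376] [0.0307 0.0118 0.0756]
320 425 [ 0.6026 -0.2239  0.0378] [0.0305 0.0011 0.0839]
[[266.9263 256.7852]
 [274.6988 448.3277]
 [361.3832 448.386 ]
 [368.6145 256.8234]]
```

Run:
```python
from ov import *
S=POS["stand"];yaw=S[2]
c=np.array(S[:2]); d=np.array([np.cos(yaw),np.sin(yaw)]); n=np.array([-d[1],d[0]])
rel=DISH-c; print("dish in stand",rel@d,rel@n)
p,R=lift_pose(POS["lifter"][:2],POS["lifter"][2],.004)
manip.move_l(p+[0,0,.075],max_speed=.2)
manip.move_l(np.array([.37,-.2,.165]),max_speed=.25)
# lateral: mean of dish & stand centre
tgt=DISH-n*(rel@n)*.4
a,R=seat_pose(tgt,yaw,.021,.11)
manip.move_ptp(a+[0,0,.09],R)
manip.move_l(a,max_speed=.15)
print(manip.current_time(),manip.current_force())
f=snap("wrist","w4")[2]; snap("side","s4")
X=T([*S],[q for r in SH["stand"] for q in r]);print(proj(f,X))
im=cv2.imread("pics/s4.png")[290:430,250:450];cv2.imwrite("pics/s4c.png",cv2.resize(im,None,fx=4,fy=4))
```

```text
dish in stand -0.0017425064561805142 0.002245811935619081
10.125 [ 0.15808343 -0.01992708 -1.10599832]
[[228.07016141 521.05952737]
 [237.94725541 631.53300169]
 [263.9992676  631.53901208]
 [257.24599507 521.06245401]
 [373.96942777 521.07416259]
 [368.22334065 631.5630573 ]
 [394.28336571 631.56906954]
 [403.15531149 521.07709024]]
```

View pics/w4.png

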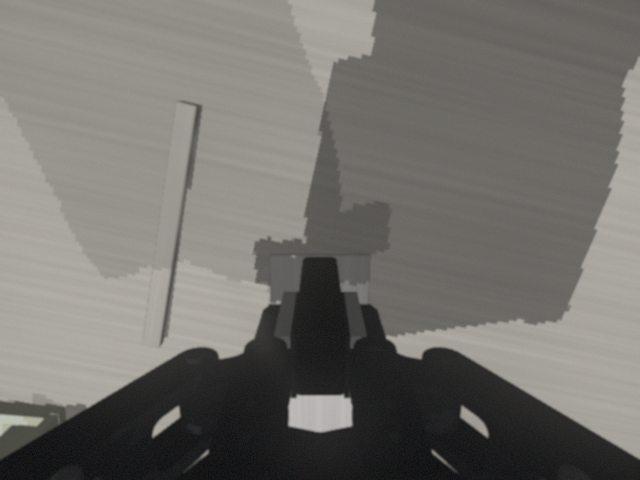

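View pics/s4c.png

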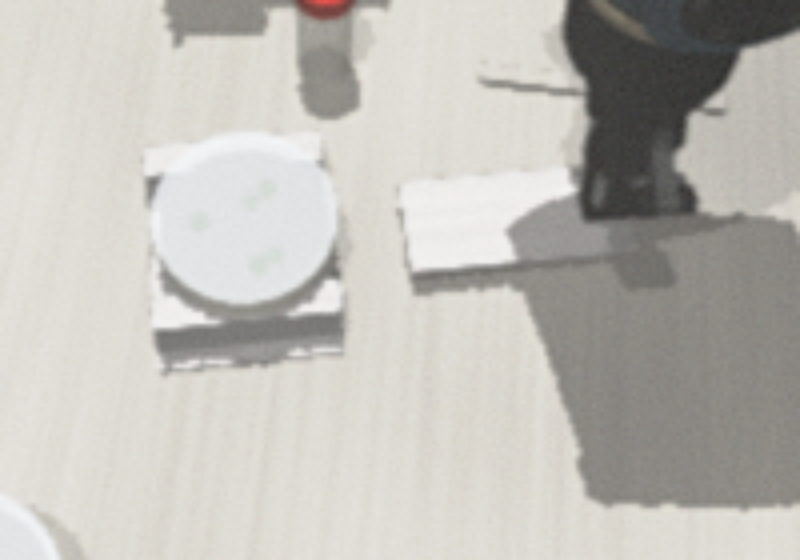

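Run:
```python
from ov import *
S=POS["stand"];yaw=S[2]
c=np.array(S[:2]); d=np.array([np.cos(yaw),np.sin(yaw)]); n=np.array([-d[1],d[0]])
rel=DISH-c; tgt=DISH-n*(rel@n)*.4
a,R=seat_pose(tgt,yaw,.021,.06)
manip.move_l(a,max_speed=.12); print(manip.current_force(),manip.current_ft_torque())
snap("side","s5a")
a,R=seat_pose(tgt,yaw,.021,0)
manip.move_l(a,max_speed=.12); print(manip.current_force(),manip.current_ft_torque())
print(manip.current_time())
snap("side","s5");snap("top","t5")
A=[cv2.resize(cv2.imread(f"pics/{k}.png")[300:400,270:390],None,fx=3.3,fy=3.3) for k in("s5a","s5")]
cv2.imwrite("pics/s5c.png",np.hstack(A))
```

```text
[ 0.48591703 -0.67728673 -1.80183765] [-0.02580033  0.05658682 -0.00471616]
[-0.64334413 -0.29475485 -1.39215976] [-0.02418522  0.01298258  0.03321109]
11.4917
```

View pics/s5c.png

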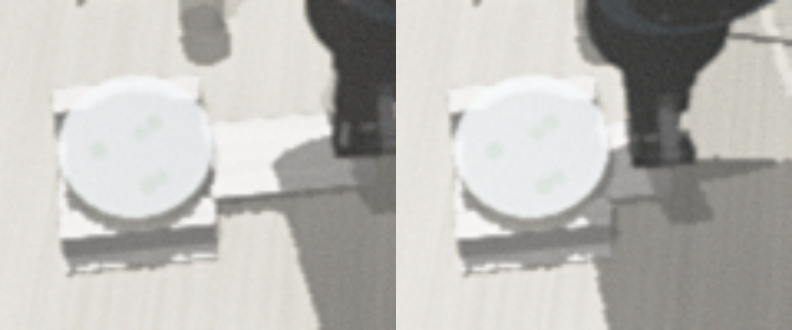

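Run:
```python
from ov import *
p=np.array(manip.current_ee_pos())
manip.move_l(p+[0,0,.012],max_speed=.04); print(manip.current_force())
manip.move_l(p+[0,0,.024],max_speed=.03); print(manip.current_force(),manip.current_ft_torque(),manip.current_time())
snap("side","s6");snap("top","t6")
np.set_printoptions(precision=4,suppress=True)
for nme in("s6","t6"):
    f=np.load(nme+".npz");X=cloud(f).reshape(-1,3)
    m=(f["d"].ravel()>0)&(abs(X[:,2]-.062)<.005)&(np.hypot(X[:,0]-.5485,X[:,1]-.235)<.055)
    q=X[m];A=np.c_[q[:,:2]-q[:,:2].mean(0),np.ones(len(q))];print(len(q),np.linalg.lstsq(A,q[:,2],rcond=None)[0],cv2.minEnclosingCircle(q[:,:2].astype(np.float32)*1000))
A=[cv2.resize(cv2.imread(f"pics/{k}.png")[300:400,270:390],None,fx=5,fy=5) for k in("s6",)]
cv2.imwrite("pics/s6c.png",np.hstack(A))
```

```text
[-0.4507868   0.38063273 -1.25270401]
[-0.12483565 -0.20904562 -2.99710402] [-0.0052757   0.1953152   0.01359798] 12.5917
1640 [-0.0005 -0.0033  0.0615] ((547.9869995117188, 234.96893310546875), 45.960052490234375)
171 [ 0.0116 -0.012   0.0628] ((552.2833251953125, 232.15122985839844), 44.081016540527344)
```

View pics/s6c.png

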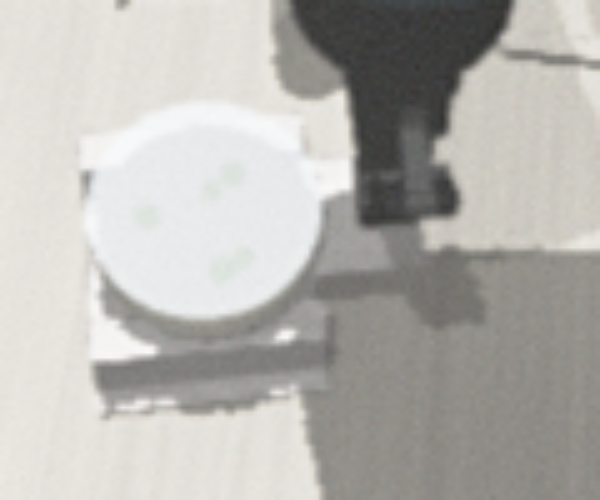

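Run:
```python
from ov import *
S=POS["stand"];C=POS["chamber"]
p=np.array(manip.current_ee_pos())
manip.move_l(p+[0,0,.072],max_speed=.08)
print(manip.current_time())
a,R=seat_pose(C[:2],C[2],.115,.13)
manip.move_l(a,R,max_speed=.11)
print(manip.current_time(),manip.current_force())
a,R=seat_pose(C[:2],C[2],.0425,.13)
manip.move_l(a,R,max_speed=.08)
print(manip.current_time(),manip.current_force())
f=snap("side","s7")[2];snap("top","t7")
ov(np.load("s7.npz"),cv2.imread("pics/s7.png"),(270,190,430,310),4,"pics/s7c.png",["chamber"])
ov(np.load("t7.npz"),cv2.imread("pics/t7.png"),(240,180,400,300),4,"pics/t7c.png",["chamber"])
X=cloud(np.load("s7.npz")).reshape(-1,3);m=(abs(X[:,2]-.0605)<.004)&(np.hypot(X[:,0]-a[0]-.07,X[:,1]-a[1]-.01)<.055)
q=X[m];A=np.c_[q[:,:2]-q[:,:2].mean(0),np.ones(len(q))];print(np.linalg.lstsq(A,q[:,2],rcond=None)[0],cv2.minEnclosingCircle(q[:,:2].astype(np.float32)*1000))
```

```text
13.7417
16.2083 [ 0.51101865  0.00669457 -1.6486083 ]
17.2667 [ 1.23083652 -0.18981976 -3.80963926]
[-0.00291342 -0.00302559  0.05939963] ((433.8617248535156, 1.3424335718154907), 45.68824005126953)
```

View pics/s7c.png

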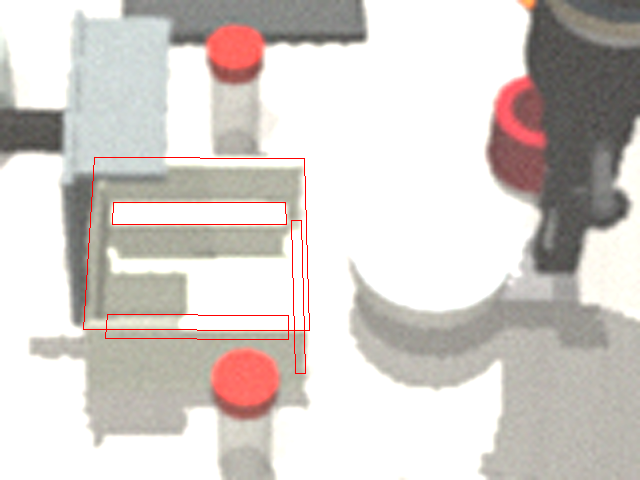

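View pics/t7c.png

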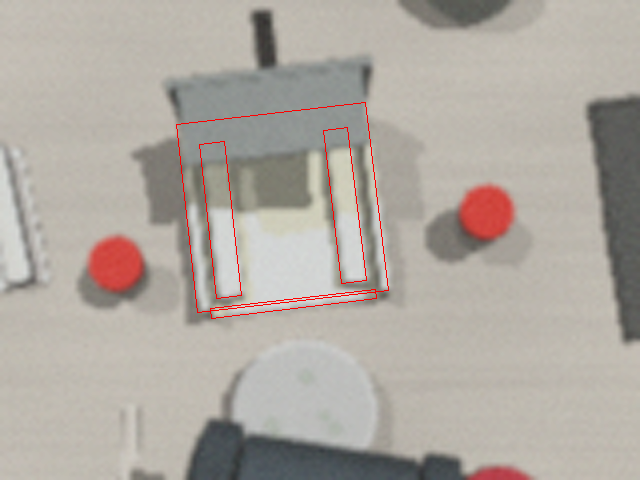

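Run:
```python
from ov import *
C=POS["chamber"]
for b in (.06,.0):
    a,R=seat_pose(C[:2],C[2],.0425,b)
    manip.move_l(a,R,max_speed=.09)
    print(manip.current_time(),manip.current_force())
snap("side","s8");snap("top","t8")
A=[cv2.resize(cv2.imread(f"pics/{k}.png")[y:y+110,x:x+110],None,fx=3.6,fy=3.6) for k,x,y in(("s8",270,190),("t8",260,180))]
cv2.imwrite("pics/s8c.png",np.hstack(A))
```

```text
18.2917 [-0.65807049 -0.54454109 -2.41807534]
19.1083 [ 0.56789996 -0.3504513  -2.66482086]
```

View pics/s8c.png

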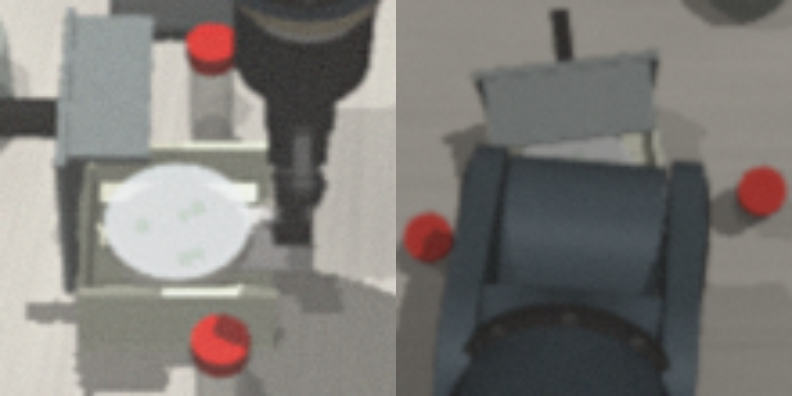

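Dish is inside, centred. Lower, withdraw, and park the lifter on the bench in front.

Run:
```python
from ov import *
C=POS["chamber"]
a,R=seat_pose(C[:2],C[2],.035,0); manip.move_l(a,R,max_speed=.05)
a,R=seat_pose(C[:2],C[2],.0225,0); manip.move_l(a,R,max_speed=.03)
print(manip.current_time(),manip.current_force())
a,R=seat_pose(C[:2],C[2],.0225,.13); manip.move_l(a,R,max_speed=.12)
print(manip.current_time(),manip.current_force())
snap("side","s9")
f=np.load("s9.npz");X=cloud(f).reshape(-1,3);m=(abs(X[:,2]-.052)<.004)&(np.hypot(X[:,0]-C[0],X[:,1]-C[1])<.05)
q=X[m];A=np.c_[q[:,:2]-q[:,:2].mean(0),np.ones(len(q))];print(np.linalg.lstsq(A,q[:,2],rcond=None)[0],cv2.minEnclosingCircle(q[:,:2].astype(np.float32)*1000))
cv2.imwrite("pics/s9c.png",cv2.resize(cv2.imread("pics/s9.png")[180:310,260:430],None,fx=4,fy=4))
# lid arc IK check
Cc=np.array(C[:2]);d=np.array([np.cos(C[2]),np.sin(C[2]),0]);n=np.array([-d[1],d[0],0]);Z=np.array([0,0,1.])
for p0,p1 in((-55,25),(-60,25),(-50,20)):
  for th in np.linspace(1.55,0,6):
    p=np.radians(p1+(p0-p1)*th/1.55)
    g=np.array([*Cc,0])+d*(.06-.09*np.cos(th)+.035*np.sin(th))+Z*(.0605+.09*np.sin(th)+.035*np.cos(th))
    x=np.sin(p)*d-np.cos(p)*Z;Rm=np.stack([x,n,np.cross(x,n)],1)
    q=manip.inverse_kinematics(g+.019*x,Rm);print(p0,round(th,2),None if q is None else np.round(q,2))
th=1.55;p=np.radians(-55)
```

```text
20.075 [ 0.81636967 -0.40941138 -2.47611198]
21.3083 [ 0.83795955 -0.03760781 -1.06065594]
[ 0.0017237  -0.00302029  0.05129804] ((562.54931640625, 17.0166015625), 46.032100677490234)
-55 1.55 [ 0.    1.15  0.7  -0.12  2.24 -1.71]
-55 1.24 [-0.01  0.92  1.04 -0.08  1.86 -1.69]
-55 0.93 [-0.02  0.73  1.34 -0.06  1.48 -1.7 ]
-55 0.62 [-0.05  0.57  1.62 -0.02  1.08 -1.72]
-55 0.31 [-0.07  0.46  1.87  0.05  0.66 -1.8 ]
-55 0.0 [-0.11  0.44  2.09  0.48  0.21 -2.25]
-60 1.55 [ 0.01  1.21  0.64 -0.14  2.33 -1.72]
-60 1.24 [-0.    0.96  0.99 -0.09  1.93 -1.69]
-60 0.93 [-0.02  0.75  1.3  -0.06  1.54 -1.7 ]
-60 0.62 [-0.04  0.58  1.59 -0.03  1.12 -1.72]
-60 0.31 [-0.07  0.47  1.86  0.04  0.68 -1.8 ]
-60 0.0 [-0.11  0.44  2.09  0.48  0.21 -2.25]
-50 1.55 [ 0.    1.1   0.77 -0.11  2.14 -1.7 ]
-50 1.24 [-0.01  0.9   1.07 -0.08  1.8  -1.69]
-50 0.93 [-0.02  0.72  1.35 -0.05  1.45 -1.7 ]
-50 0.62 [-0.04  0.57  1.6  -0.03  1.1  -1.72]
-50 0.31 [-0.07  0.48  1.84  0.03  0.73 -1.78]
-50 0.0 [-0.1   0.45  2.04  0.24  0.32 -2.  ]
```

View pics/s9c.png

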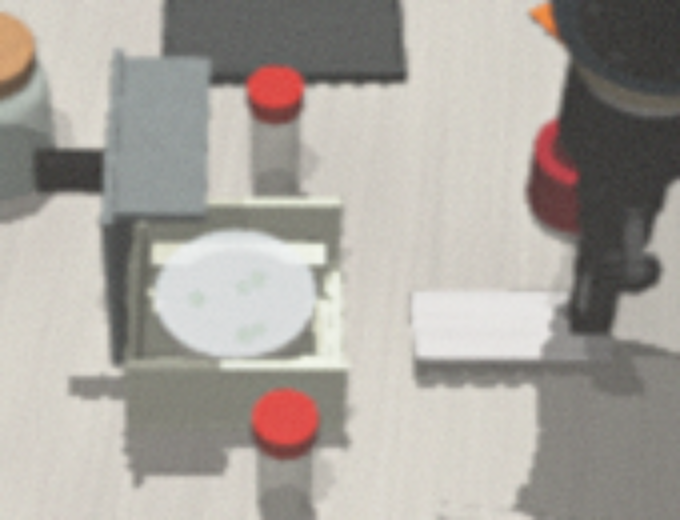

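```bash
cat > lid.py <<'E'
from ov import *
C=POS["chamber"]
Cc=np.array([*C[:2],0]);d=np.array([np.cos(C[2]),np.sin(C[2]),0]);n=np.array([-d[1],d[0],0]);Z=np.array([0,0,1.])
def lidpose(th,p0=-50,p1=20,h=.035,r=.09):
    p=np.radians(p1+(p0-p1)*th/1.55)
    g=Cc+d*(.06-r*np.cos(th)+h*np.sin(th))+Z*(.0605+r*np.sin(th)+h*np.cos(th))
    x=np.sin(p)*d-np.cos(p)*Z
    return g+.019*x,np.stack([x,n,np.cross(x,n)],1)
E
python3 - <<'E'
from lid import *
a,R=seat_pose(C[:2],C[2],.0035,.13); manip.move_l(a,R,max_speed=.05)
print(manip.current_time(),manip.current_force())
manip.set_gripper(.4)
manip.move_l(a+[0,0,.22],max_speed=.3)
snap("side","s10")
g,Rg=lidpose(1.55)
print(manip.inverse_kinematics(g+[0,0,.11],Rg))
manip.move_ptp(g+[0,0,.11],Rg)
print(manip.current_time(),manip.current_ee_pos())
snap("wrist","w10");snap("side","s11")
A=[cv2.resize(cv2.imread(f"pics/{k}.png")[150:310,230:430],None,fx=2,fy=2) for k in("s10","s11")]
cv2.imwrite("pics/s10c.png",np.hstack(A))
E
```

```text
21.8917 [-4.93981701 -2.28068035 21.89681638]
[ 0.00261401  1.00927178  0.69571455 -0.12084523  2.30222867 -1.72738935]
24.5167 [0.63919822 0.02415707 0.24925031]
```

View pics/s10c.png

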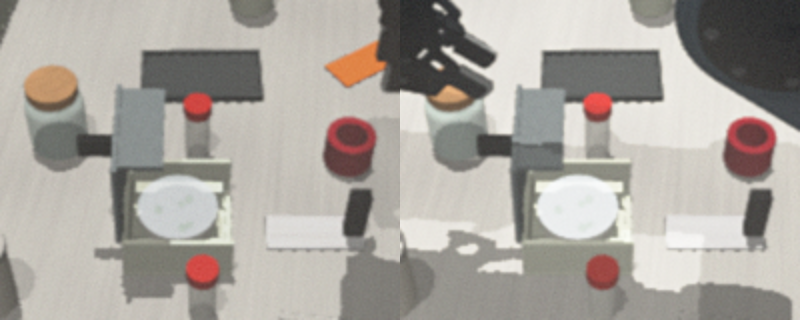

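View pics/w10.png

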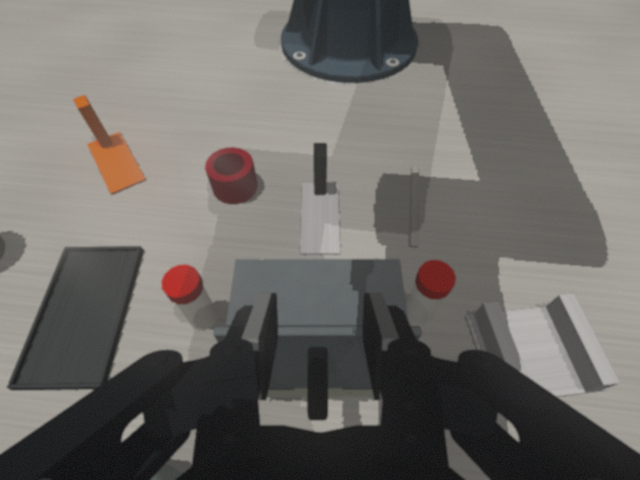

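Run:
```python
from lid import *
g,Rg=lidpose(1.55)
manip.move_l(g,max_speed=.12)
print(manip.current_time(),manip.current_force())
snap("wrist","w11")
manip.set_gripper(0,30)
print(manip.current_time(),manip.current_force(),manip.current_grip_width())
snap("wrist","w12");snap("side","s12")
A=[cv2.resize(cv2.imread(f"pics/{k}.png"),None,fx=.62,fy=.62) for k in("w12",)]+[cv2.resize(cv2.imread("pics/s12.png")[120:320,180:447],(397,298))]
cv2.imwrite("pics/c12.png",np.hstack(A))
```

```text
25.6833 [-0.4444742  -0.85830403 -0.02237401]
26.05 [ 2.78128498 -8.87568671  2.89269028] 0.13566653491654004
```

View pics/c12.png

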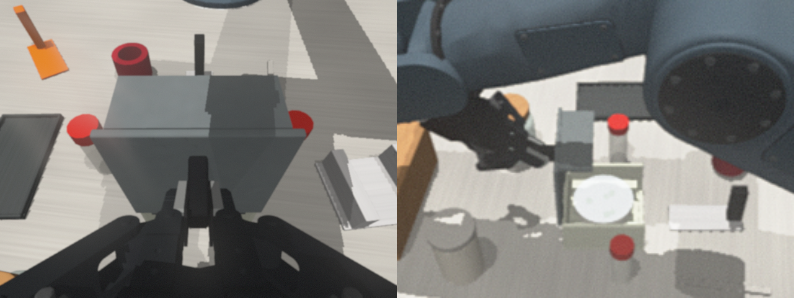

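Run:
```python
from lid import *
for th in np.linspace(1.55,0.15,9)[1:]:
    g,Rg=lidpose(th); manip.move_l(g,Rg,max_speed=.06 if th>.3 else .04)
    F=np.array(manip.current_force());print(round(th,2),manip.current_time(),np.round(F,1))
    if np.linalg.norm(F)>35: break
snap("side","s13");snap("top","t13")
A=[cv2.resize(cv2.imread(f"pics/{k}.png")[150:310,230:430],None,fx=2,fy=2) for k in("s13","t13")]
cv2.imwrite("pics/c13.png",np.hstack(A))
```

```text
1.38 26.5417 [ 3.4 -8.7  2.2]
1.2 26.9417 [ 2.5 -9.   4. ]
1.02 27.3417 [ 2.9 -8.   7.3]
0.85 27.7417 [-1.1 -9.3 10.7]
0.68 28.1417 [ -5.9 -11.1  13.9]
0.5 28.5417 [ -9.1 -13.6  13.1]
0.32 28.9417 [-10.4 -15.6  11.6]
0.15 29.475 [ -9.9 -18.5  10.2]
```

View pics/c13.png

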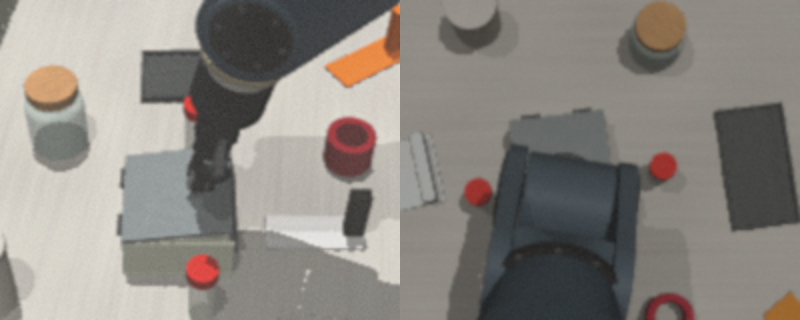

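Run:
```python
from lid import *
for th in (.08,.03,0,-.015,-.03):
    g,Rg=lidpose(th); manip.move_l(g-.0015*n,Rg,max_speed=.025)
    F=np.array(manip.current_force());print(round(th,3),manip.current_time(),np.round(F,1))
    if F[2]>32: break
snap("side","s14")
manip.set_gripper(.4); print(manip.current_force())
e=np.array(manip.current_ee_pos());
manip.move_l(e+[0,0,.1]-.03*d,max_speed=.15)
manip.move_l(np.array([.37,-.12,.25]),max_speed=.3)
snap("side","s15");snap("top","t15");snap("wrist","w15");print(manip.current_time())
ov(np.load("s15.npz"),cv2.imread("pics/s15.png"),(270,190,390,310),3,"pics/a.png",["chamber"])
np.set_printoptions(precision=4,suppress=True)
for k in("s15","t15","w15"):
    X=cloud(np.load(k+".npz")).reshape(-1,3);D=X-Cc;a,b=D@d,D@n
    m=(X[:,2]>.05)&(X[:,2]<.09)&(a>-.05)&(a<.05)&(abs(b)<.05)&~((abs(b)<.012)&(a<-.01))
    q=X[m]
    if len(q)>50: print(k,len(q),np.linalg.lstsq(np.c_[a[m],b[m],np.ones(m.sum())],q[:,2],rcond=None)[0])
A=[cv2.resize(cv2.imread(f"pics/{k}.png")[170:310,250:430],None,fx=2.2,fy=2.2) for k in("s15","t15")]
cv2.imwrite("pics/c15.png",np.hstack(A))
```

```text
0.08 29.975 [-8.4 -6.1  6.1]
0.03 30.3 [-8.1 -8.3  4.4]
0 30.5583 [-9.1 -6.5  5.1]
-0.015 30.8083 [-12.9  -7.3  18.5]
-0.03 31.0583 [-17.5  -5.9  30. ]
[-0.07629039 -0.47805679 -1.27195206]
33.2833
s15 1365 [-0.0015 -0.0008  0.0658]
t15 1434 [0.0048 0.0009 0.0674]
w15 3243 [ 0.0017 -0.0006  0.0676]
```

View pics/c15.png

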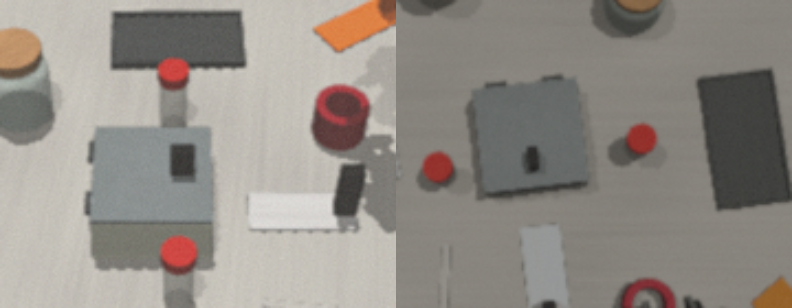

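View pics/w15.png

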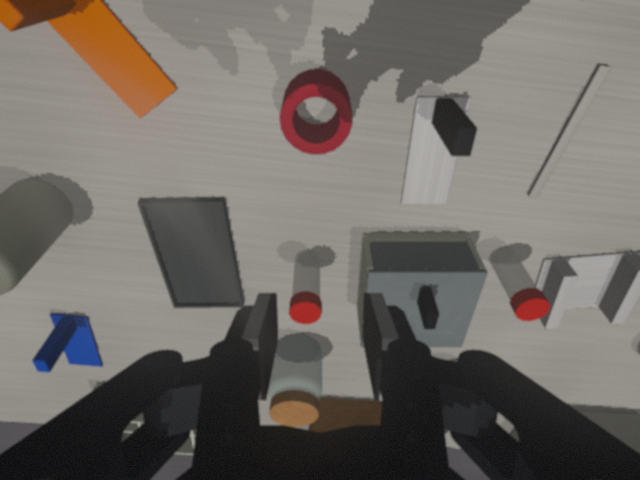

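Run:
```python
from lid import *
a,R=seat_pose(C[:2],C[2],.0035,.13)
manip.set_gripper(.55)
manip.move_ptp(a+[0,0,.10],R)
snap("wrist","w16")
manip.move_l(a+[0,0,.0005],max_speed=.12)
print(manip.current_time(),manip.current_force())
manip.set_gripper(0,80); print(manip.current_grip_width(),manip.current_force())
manip.move_l(a+[0,0,.1],max_speed=.15)
print(manip.current_force())
Tr=POS["tray"]
manip.move_l(np.array([.38,-.22,.14]),Rd(Tr[2]+np.pi/2),max_speed=.2)
p,Rt=lift_pose(Tr[:2],Tr[2],.004)
manip.move_l(p+[0,0,.06],Rt,max_speed=.2)
snap("wrist","w17");snap("side","s17");print(manip.current_time())
f=np.load("w17.npz");P=cloud(f);tp=np.array(manip.current_ee_pos());Rm=np.array(manip.current_tcp_rot())
for u,v in[(278,262),(360,262),(320,410)]: print((P[v,u]-tp)@Rm)
cv2.imwrite("pics/s17c.png",cv2.resize(cv2.imread("pics/s17.png")[130:230,270:430],None,fx=4,fy=4))
```

```text
35.275 [ 0.0692206  -0.40609505  0.51376825]
0.17270442158245808 [-1.75701977 -2.21592393  9.84526296]
[-0.91076786 -0.5206973  -1.16573535]
38.675
[ 0.03172306 -0.01823604 -0.00991778]
[ 0.03192497  0.02056933 -0.00986926]
[0.03083171 0.00169017 0.07306741]
```

View pics/w17.png

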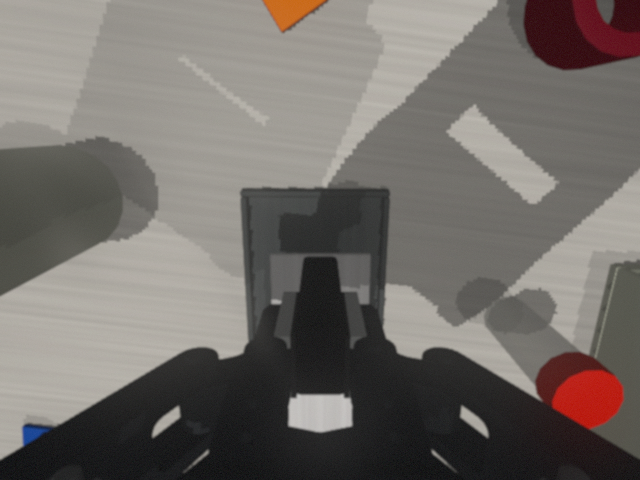

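View pics/s17c.png

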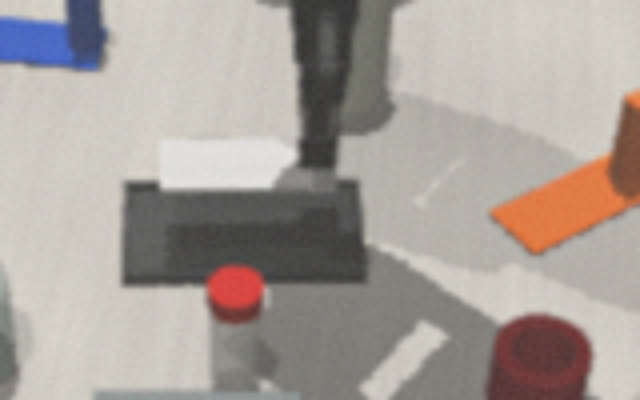

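Run:
```python
from lid import *
Tr=POS["tray"]
p,Rt=lift_pose(Tr[:2],Tr[2],.004)
manip.move_l(p+[0,0,.005],Rt,max_speed=.1)
z=.003
while z>-.003:
    manip.move_l(p+[0,0,z],max_speed=.03); F=manip.current_force(); print(z,np.round(F,1))
    if F[2]>3: break
    z-=.001
manip.set_gripper(.5)
manip.move_l(p+[0,0,.15],max_speed=.2)
manip.move_l(np.array([.42,-.2,.28]),max_speed=.25)
snap("wrist","w18");snap("side","s18");snap("top","t18");print(manip.current_time())
np.set_printoptions(precision=4,suppress=True)
L=SH["lifter"]; POS["lifter"]=Tr
ov(np.load("w18.npz"),cv2.imread("pics/w18.png"),(0,100,640,420),1,"pics/o18.png",["lifter","tray","chamber"])
for k in("s18","t18","w18"):
    X=cloud(np.load(k+".npz")).reshape(-1,3);D=X-Cc;a,b=D@d,D@n
    m=(X[:,2]>.05)&(X[:,2]<.09)&(a>-.05)&(a<.05)&(abs(b)<.05)&~((abs(b)<.012)&(a<-.01))
    print(k,"lid",m.sum(),np.linalg.lstsq(np.c_[a[m],b[m],np.ones(m.sum())],X[m,2],rcond=None)[0])
    D=X-np.array([*Tr[:2],0]);a=D[:,0]*np.cos(Tr[2])+D[:,1]*np.sin(Tr[2]);b=-D[:,0]*np.sin(Tr[2])+D[:,1]*np.cos(Tr[2])
    m=(abs(b)<.02)&(a>-.02)&(a<.05)&(X[:,2]<.03)&(X[:,2]>-.01)
    print("blade",m.sum(),np.linalg.lstsq(np.c_[a[m],b[m],np.ones(m.sum())],X[m,2],rcond=None)[0])
```

```text
0.003 [-0.5  0.3 -1.1]
0.002 [-0.3  0.2 -1.9]
0.001 [ 0.  -0.2 -1.5]
0.0 [-3.1  1.1  6.2]
42.525
s18 lid 1383 [0.0005 0.0019 0.0658]
blade 277 [-0.0051 -0.0013  0.0071]
t18 lid 1430 [0.0062 0.0009 0.0674]
blade 407 [0.0034 0.0015 0.0089]
w18 lid 2759 [0.0016 0.     0.0673]
blade 1032 [0.0013 0.0006 0.0089]
```

View pics/o18.png

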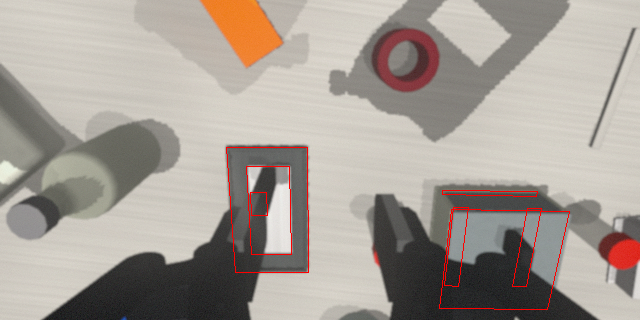

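View pics/s18.png

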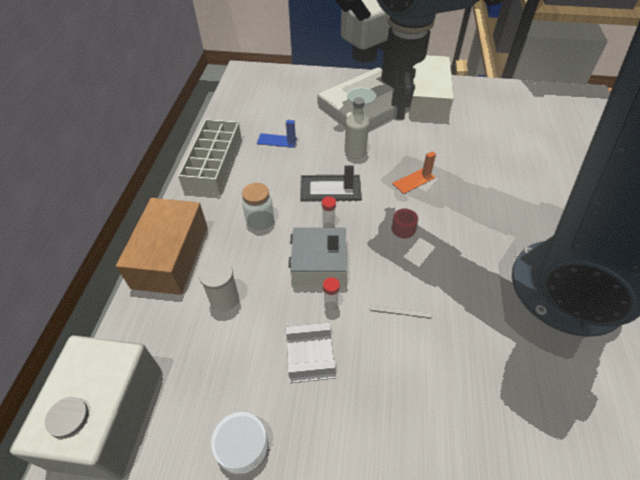

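The lifter is flat in the tray at (330,187), the lid is shut at (319,258), the stand is empty at (312,352), and the other items are where they started. Handing in.

```bash
python3 -c "
from bench import manip
print(manip.current_force());manip.sign_off();print(manip.current_time())"
```

```text
[ 0.13637824 -0.24375178 -0.30211527]
the job is handed in; nothing more can be done
the job is handed in; nothing more can be done
```

I moved the dish into the humid chamber with the flat lifter and shut the lid over it. The lifter is flat in its tray again, and I handed the job in at about 42.5 s. The dish was never touched by the gripper.

After setting the dish on the chamber's rails I stood the lifter on the bench in front of the chamber. That let me shut the lid before putting the lifter away, in the order you asked.

Last checks before handing in:
- **Dish:** before the lid closed it lay level (slope under 0.004), about 2 mm from the chamber's centre. I could not see it after that, because the lid covers it.
- **Lid:** level to within 0.006 in all three cameras, outer face at z of about 66–67 mm, which matches fully shut.
- **Lifter:** blade level, its top at 7–9 mm against the expected 8 mm, centred in the tray.
- **Bystanders:** all appeared unmoved when I compared the pictures by eye.
- **Forces:** the largest readings were about 22 N setting the lifter on the bench and 35 N seating the lid. I only read forces between moves, so short peaks could have been missed.

The cameras disagreed with each other by about 2 mm, and the lid handle pulled sideways with up to 18 N, so my measured chamber position was probably a little off. I shifted the grip 1.5 mm to ease that pull.

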